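# Test two lamps at the shop counter

### The job

Switch the lamp tester on by pressing the white-dotted half of its red rocker fully down, then press the blue button on the block that holds the white ball-shaped lamp fully down and let it up, then likewise the button of the amber candle-shaped lamp, and last press the rocker's plain half fully down to switch the tester off. Only press: leave the other two buttons alone, do not press a button while the tester is off, and leave the lamps in their sockets and everything else where it is.

Things in the scene. Friction and masses are not known exactly. Their poses are not given: they have to be found in the camera images.
- tester: lamp tester's grey base slab, 230 (x) x 335 (y) x 20 mm, fixed; origin at the centre of its underside, x away from the operator. Four white bays (190 x 72 x 45 mm, tops 65 mm above the bench) stand on it along y, 80 mm apart, in any order; each has a lamp in a socket at its far (+x) end and a round blue button 114 mm nearer the operator (-x)
- button_ball_top (a point): centre of the top face of the blue push button (28 mm diameter, in a black collar 44 mm wide) of the bay that holds the ball lamp; about 83 mm above the bench when up. z up, moves down with the button
- button_ball (a joint): how far the ball lamp's button is pressed: 0 up, 0.006 m fully down; a spring returns it; 1.5 N starts it, 5 N takes it fully down
- button_candle_top (a point): centre of the top face of the blue push button (28 mm diameter, in a black collar 44 mm wide) of the bay that holds the candle lamp; about 83 mm above the bench when up. z up, moves down with the button
- button_candle (a joint): how far the candle lamp's button is pressed: 0 up, 0.006 m fully down; a spring returns it; 1.5 N starts it, 5 N takes it fully down
- button_tube_top (a point): centre of the top face of the blue push button (28 mm diameter, in a black collar 44 mm wide) of the bay that holds the tube lamp; about 83 mm above the bench when up. z up, moves down with the button
- button_tube (a joint): how far the tube lamp's button is pressed: 0 up, 0.006 m fully down; a spring returns it; 1.5 N starts it, 5 N takes it fully down
- button_spot_top (a point): centre of the top face of the blue push button (28 mm diameter, in a black collar 44 mm wide) of the bay that holds the spot lamp; about 83 mm above the bench when up. z up, moves down with the button
- button_spot (a joint): how far the spot lamp's button is pressed: 0 up, 0.006 m fully down; a spring returns it; 1.5 N starts it, 5 N takes it fully down
- lamp_ball: opal white ball-shaped lamp, glass 58 mm across, 89 mm tall including the steel cap of 27 mm diameter, standing loose in its bay's socket (22 mm deep); origin at the centre of the cap's underside, 43 mm above the bench; z up
- lamp_candle: amber (orange-yellow) candle-shaped lamp with a pointed tip, 35 mm across, 103 mm tall including the steel cap of 27 mm diameter, standing loose in its bay's socket (22 mm deep); origin at the centre of the cap's underside, 43 mm above the bench; z up
- lamp_tube: grey straight tubular lamp with a flat end, 29 mm across, 95 mm tall including the steel cap of 27 mm diameter, standing loose in its bay's socket (22 mm deep); origin at the centre of the cap's underside, 43 mm above the bench; z up
- lamp_spot: dark cone-shaped reflector lamp with a flat yellow face on top, 50 mm across, 68 mm tall including the steel cap of 27 mm diameter, standing loose in its bay's socket (22 mm deep); origin at the centre of the cap's underside, 43 mm above the bench; z up
- switch_box: grey power switch box, 100 (x) x 66 (y) x 45 mm, fixed to the bench at the left or right of the tester; origin at the centre of its underside. On top is a red rocker, 64 mm along the box's x, 34 mm wide, pivoting about the box's y axis 54 mm above the bench: the half with a white dot, towards -x, is ON; the plain half, towards +x, is OFF
- power_rocker (a joint): the red rocker's angle: 0 = off (plain half down and level), 0.35 rad = on (dotted half down and level); the half that is down is 54 mm above the bench, the other slopes up to about 65 mm at its outer end; no spring, it stays where it is left; about 4 N at a half's middle moves it
- rocker_on_half (a point): point on the top face of the rocker's ON half (white dot), 19 mm out from the pivot along the face: the place to press for on; moves with the rocker
- rocker_off_half (a point): point on the top face of the rocker's plain OFF half, 19 mm out from the pivot along the face: the place to press for off; moves with the rocker
- outlet_box: grey box of the same size as the switch box, with a round white outlet on top, 47 mm high, fixed at the other side of the tester; not used; origin at the centre of its underside
- screwdriver: screwdriver, 170 mm long, lying on the operator's side of the tester; x along the shaft; a bystander, loose; origin at the underside's centre
- tape_roll: black roll of tape, 68 mm across, 19 mm high, lying flat; a bystander, loose; origin at the underside's centre
- carton_red: white carton with a red band, 62 x 62 x 110 mm, standing; a bystander, loose; origin at the underside's centre
- carton_green: white carton with a green band, 50 x 110 x 50 mm; a bystander, loose; origin at the underside's centre
Not all that is in view belongs to the job. Leave any purple look-alike of the lamp_ball alone.

How it is judged:
By the outcome, as a careful person would: the job done as asked, in the order asked, and still so for the second after the job is handed in, with the robot touching nothing.
It also fails if it takes over 58 s, if anything falls off the work surface, if the arm or the gripper's body presses on something with over 40 N, if the wrist force passes 120 N, or if a joint passes its speed limit or range.

### The arm

A 7-joint arm with a two-finger parallel gripper is mounted at the origin on the work surface. World frame = base frame: x ahead of the robot, y to its left, z up, the work surface at z = 0. Lengths are in m, angles in rad, forces in N, time in s.
With the tool pointing down it reaches from about 0.35 to 0.775 m from the base axis. Payload 3.1 kg.
Tool frame: the origin (TCP) lies midway between the tips of the shut fingers; the grasp point (between the pads) lies 19 mm behind it; z points along the fingers, y is the direction in which the jaws open and shut (so a half turn about z gives the same grasp; the last joint's range is limited). The gripper opens to 85 mm and grips with 20 to 120 N. Pads are 22 mm wide; open, the fingers measure 114 mm over their backs; the gripper's body (76 mm by 85 mm) begins 54 mm behind the grasp point. The pads swing forward as they close: fully open they stand 13 mm farther back than shut.
Start: joints at [1.116, 0.311, 0.014, 1.512, -0.004, 1.319, -0.027], TCP at [0.221, -0.504, 0.231] pointing down, gripper open.
Joint ranges: [-2.7, 2.7], [-0.3, 1.91], [-1.27, 1.3], [0.12, 2.57], [-1.44, 4.58], [0.2, 2.03], [-3.05, 3.05]. Speed limits (rad/s): [2.79, 2.79, 3.14, 3.14, 3.14, 3.14, 3.14].

### API

Orientations are given as a unit quaternion [w, x, y, z].
In Python, from station import ctrl gives the robot as it stands. The module is installed in compiled form; this text tells all that it offers.
- The arm moves only by the tool carry_out, never from a script. Its argument "series" is a list that holds one entry, the list of rows, each a list of 5 numbers: the shift along the tool's x, y, z in cm, then the turn about the tool's z in rad, then the opening in per cent of the stroke, from 0 (shut) to 100 (fully open). In form: [[[x, y, z, roll, fingers], ...]]. A call has 1 to 20 rows; each row shifts and turns the commanded pose from where the row before left it, along the tool's axes as they then stand; what a row does not reach is not made up. A row lasts 1/8 s, in which the tool goes at most 62.5 mm and 10.7 degrees, less where a joint would pass 70% of its speed; a pose out of reach is approached as far as the arm can. A call is refused whole if a number of a shift passes 6.25 or a number of a turn 0.188, either way. A call with a gripper value outside its range is refused whole. The fingers move at their own pace and stop on an object; the grip force is fixed at half the most. Time passes only in rows, so rows that do not move let the fingers close. It gives the time, the measured TCP pose, the force and the opening at its end, in the units of the state.
- ctrl.get_obs(): the state, without advancing time (a new reading comes with each control period).
- ctrl.snapshot(name): name is "scene" or "top" or "wrist"; returns a dict with "image" (480x640x3 uint8, blue, green, red), "range_z" (480x640 float32, m along the optical axis (not along the pixel's ray), 0 where there is no reading), "fx", "fy", "cx", "cy" (pixels), "extrinsics" (4x4, takes a point from world to camera coordinates). Camera axes: x right, y down, z forward; pixel columns grow to the right and rows downward; lengths in m; the calibration is good to about 2 mm. A picture is of the moment at which its call begins.
- ctrl.finish_job(): hands the job in, once; it reports no verdict.
The state is a dict: "time": time; "q": joint angles; "qd": joint speeds; "joint_torque": joint torques, N m; "tcp_pos": TCP position; "tcp_rot": TCP orientation; "wrist_force": force on the tool from outside, world axes, zero at the start; "wrist_torque": the same for the moment, N m; "opening": opening from 0.0 (shut) to 1.0 (fully open).
Only numpy, scipy, OpenCV 4.12 (cv2) and the standard library are available. Lean on these libraries where they do the work, as an engineer would, in place of code of your own. Each camera call takes 0.05 s, during which the arm holds its last target. There are 200 camera calls.

## Working session

There is one attempt and no reset: what is moved stays moved. The work goes in short steps, Python scripts to look and compute and a tool call to move; the robot and the scene stay as the last step left them, time stands still between calls to the robot, and variables do not carry over. Pictures are saved under pics/ and viewed, on a budget of 10 in all, crops included, one or two more only if the job needs it, and the job is handed in when it is done.

Besides the shell and the picture viewer there is one more tool, called after ">>>" as a command line: name --argument value ..., lists and objects as JSON in quotes. carry_out: Moves the arm, as the interface text tells. Its arguments: {"type":"object","properties":{"series":{"type":"array","items":{"type":"array","items":{"type":"array","items":{"type":"number"}}}}},"required":["series"]}

```bash
mkdir -p pics; cat > h.py <<'E'
import numpy as np, cv2
from station import ctrl
def snap(n,f=None):
    s=ctrl.snapshot(n)
    if f: cv2.imwrite('pics/'+f,s['image'])
    return s
def pts(s):
    z=s['range_z'];v,u=np.mgrid[:480,:640]
    p=np.stack([(u-s['cx'])/s['fx']*z,(v-s['cy'])/s['fy']*z,z,np.ones_like(z)],-1)
    return (p@np.linalg.inv(s['extrinsics']).T)[...,:3]
E
python3 - <<'E'
from h import *
a=snap('top','top1.png');b=snap('scene','scene1.png')
np.savez('top.npz',**a);np.savez('scene.npz',**b)
o=ctrl.get_obs();print(o['time'],o['tcp_pos'],o['tcp_rot'],o['opening'],o['wrist_force'])
for s in(a,b):print(np.linalg.inv(s['extrinsics']).round(3).tolist())
E
```

```text
0.1 [ 0.22038573 -0.50320379  0.23031562] [-1.03864100e-03  9.78772290e-01  2.04947916e-01 -2.76090500e-04] 1.0015087762668666 [-0.34551162 -0.29579823  0.3865035 ]
[[-0.02, -0.981, 0.191, 0.365], [-1.0, 0.02, 0.001, 0.02], [-0.004, -0.191, -0.982, 1.292], [0.0, 0.0, 0.0, 1.0]]
[[0.319, 0.614, -0.722, 1.454], [0.948, -0.209, 0.241, -0.277], [-0.003, -0.762, -0.648, 0.859], [0.0, 0.0, 0.0, 1.0]]
```

View pics/top1.png

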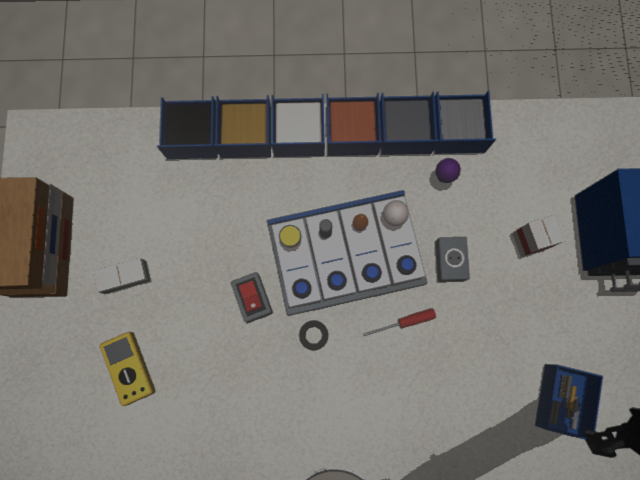

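View pics/scene1.png

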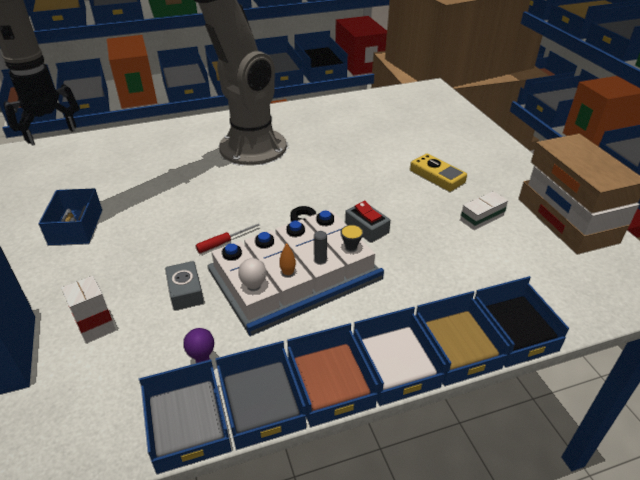

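The top view shows, left to right, the spot lamp (290,236), tube (326,228), candle (361,222) and ball (396,213). Their buttons are at (302,288), (337,280), (372,272) and (407,264). The red rocker is at (250,294), with its white dot near (253,305). The purple ball at (448,170) is the look-alike. I'll measure these and crop the image to confirm.

```bash
cat >> h.py <<'E'
def ray(s,u,v,z):
    M=np.linalg.inv(s['extrinsics']);d=M[:3,:3]@np.array([(u-s['cx'])/s['fx'],(v-s['cy'])/s['fy'],1]);c=M[:3,3]
    return (c+d*(z-c[2])/d[2])
def blobs(m,lo=40,hi=2000):
    n,l,st,c=cv2.connectedComponentsWithStats(m.astype(np.uint8))
    return [(c[i],st[i,4],l==i) for i in range(1,n) if lo<st[i,4]<hi]
E
python3 - <<'E'
from h import *
for f,roi in(('top',(230,180,430,330)),('scene',(190,190,400,330))):
    s=dict(np.load(f+'.npz'));im=s['image'];hsv=cv2.cvtColor(im,cv2.COLOR_BGR2HSV);P=pts(s)
    R=np.zeros((480,640),bool);x0,y0,x1,y1=roi;R[y0:y1,x0:x1]=1
    H,S,V=[hsv[...,i] for i in range(3)]
    for nm,m,z in(('blue',(H>105)&(H<125)&(S>150)&(V>90),.083),('red',((H<6)|(H>174))&(S>150)&(V>80),.057)):
        for c,a,l in blobs(m&R):
            print(f,nm,c.round(1),a,ray(s,*c,z).round(4),np.median(P[l],0).round(4))
            if nm=='red':print(cv2.minAreaRect(np.argwhere(l)[:,::-1].astype(np.float32)))
    if f=='top':
        for nm,c in(('spot',(290,236)),('tube',(326,226)),('candle',(361,222)),('ball',(396,213))): print(nm,P[c[1],c[0]].round(3))
        cv2.imwrite('pics/crop1.png',cv2.resize(im[190:325,230:430],None,fx=4,fy=4,interpolation=3))
E
```

```text
top red [247.9 289.6] 144 [0.5018 0.1847 0.057 ] [0.5016 0.185  0.054 ]
((248.0, 290.0), (13.281566619873047, 13.281566619873047), 71.56504821777344)
top red [421.9 316.3] 50 [ 0.4345 -0.2026  0.057 ] [ 0.4357 -0.211   0.0257]
((420.07696533203125, 316.3846130371094), (4.706787586212158, 18.8271484375), 78.69007110595703)
spot [0.612 0.086 0.11 ]
tube [0.626 0.007 0.139]
candle [ 0.637 -0.069  0.125]
ball [ 0.654 -0.146  0.13 ]
scene blue [325.  213.8] 59 [0.4956 0.0628 0.083 ] [0.5015 0.0607 0.0876]
scene blue [295.  224.3] 65 [ 0.5109 -0.0159  0.083 ] [ 0.517  -0.0165  0.0877]
scene blue [263.6 235.7] 70 [ 0.5278 -0.0951  0.083 ] [ 0.5334 -0.0962  0.087 ]
scene blue [230.5 247.4] 76 [ 0.5434 -0.1739  0.083 ] [ 0.5484 -0.1746  0.0873]
scene blue [312.5 298.3] 479 [ 0.7474 -0.0514  0.083 ] [ 0.7    -0.0401  0.0303]
scene red [367.8 211.3] 223 [0.4878 0.1774 0.057 ] [0.4863 0.178  0.0557]
((367.72564697265625, 210.88494873046875), (25.399465560913086, 11.288651466369629), 41.18592834472656)
scene red [212.6 241.3] 260 [ 0.4786 -0.2052  0.057 ] [ 0.4376 -0.2022  0.0234]
((212.8103485107422, 241.27587890625), (7.799203872680664, 33.98224639892578), 68.19859313964844)
```

View pics/crop1.png

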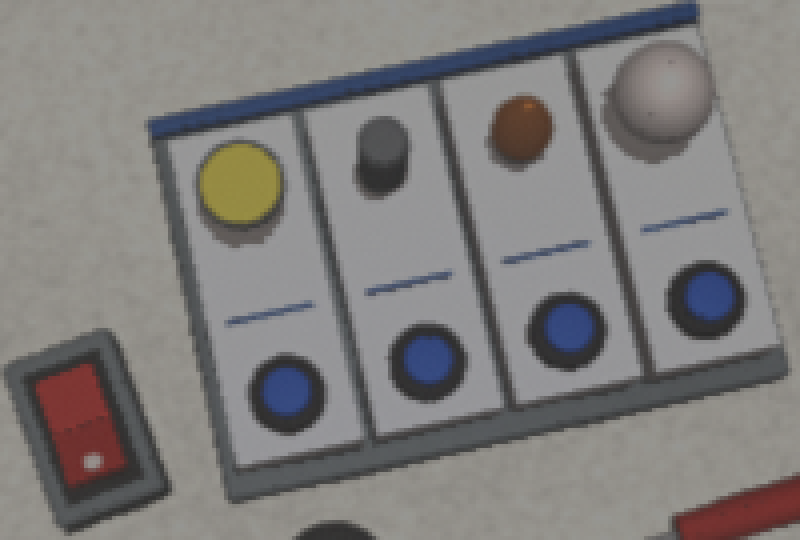

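The enlarged crop confirms the targets. The ball's button is at crop (709,297), next to the white ball at (665,92). The candle's button is at (568,328), next to the amber candle at (521,130). The rocker's plain half is up the image and the dotted half is down, with the dot at (93,461).

```bash
cat >> h.py <<'E'
from scipy.spatial.transform import Rotation as Ro
def go(t):
    o=ctrl.get_obs();w=o['tcp_rot'];R=Ro.from_quat([w[1],w[2],w[3],w[0]])
    x=R.as_matrix()[:,0]
    print('t',round(o['time'],2),'tcp',np.round(o['tcp_pos'],4),'yaw',round(np.arctan2(x[1],x[0]),3),'tilt',R.as_matrix()[:,2].round(3),'F',np.round(o['wrist_force'],1),'op',round(o['opening'],2))
    for n,p in t.items(): print(n,np.round(p,4),'-> shift cm',(R.inv().apply(np.array(p)-o['tcp_pos'])*100).round(2))
E
python3 - <<'E'
from h import *
s=dict(np.load('top.npz'));f=lambda u,v,z:ray(s,230+(u+.5)/4-.5,190+(v+.5)/4-.5,z)
for n,u,v in(('spot',287,391),('tube',429,359),('candle',568,328),('ball',709,297)): print(n,f(u,v,.083).round(4))
tl,tr=f(35,382,.054),f(92,365,.054); bl,br=f(70,487,.064),f(128,468,.064)
off,on=(tl+tr)/2,(bl+br)/2; print('ends',off,on,np.linalg.norm(off-on),np.linalg.norm(tl-tr),'dot',f(93,461,.062))
bx=[f(u,v,.045) for u,v in((8,370),(108,330),(168,490),(68,530))]
print('box',np.mean(bx,0),[np.linalg.norm(bx[i]-bx[i-1]).round(3) for i in range(4)])
a=(bx[0]+bx[1]-bx[2]-bx[3])[:2];a/=np.linalg.norm(a);print('yaw',np.arctan2(a[1],a[0]),np.arctan2(*(off-on)[[1,0]]))
c=np.mean(bx,0)[:2];print('on',c-.018*a,'off',c+.018*a)
go({'above':[*(c-.018*a),.12]})
E
```

```text
spot [0.5015 0.0635 0.083 ]
tube [ 0.5176 -0.015   0.083 ]
candle [ 0.5333 -0.0923  0.083 ]
ball [ 0.549  -0.1711  0.083 ]
ends [0.51722088 0.19062817 0.054     ] [0.45759257 0.16919532 0.064     ] 0.06414751602325999 0.03337546414958912 dot [0.46695324 0.17281771 0.062     ]
box [0.48624538 0.17788905 0.045     ] [np.float64(0.097), np.float64(0.061), np.float64(0.098), np.float64(0.06)]
yaw 0.3597566198954775 0.3450605489839995
on [0.46939769 0.17155222] off [0.50309306 0.18422589]
t 0.1 tcp [ 0.2204 -0.5032  0.2303] yaw 0.413 tilt [-0.001  0.002 -1.   ] F [-0.3 -0.3  0.4] op 1.0
above [0.4694 0.1716 0.12  ] -> shift cm [ 49.88 -51.79  11.14]
```

>>> carry_out --series '[[[3.5,-3.7,0,0,0],[3.5,-3.7,0,0,0],[3.5,-3.7,0,0,0],[3.5,-3.7,0,0,0],[3.5,-3.7,0,0,0],[3.5,-3.7,0,0,0],[3.5,-3.7,0,0,0],[3.5,-3.7,0,0,0],[3.5,-3.7,0,0,0],[3.5,-3.7,0,0,0],[3.5,-3.7,0,0,0],[3.5,-3.7,0,0,0],[3.5,-3.7,0,0,0],[3.5,-3.7,0,0,0],[0,0,4,0.06,0],[0,0,4,0,0],[0,0,0,0,0],[0,0,0,0,0]]]'

```text
time: 2.35
tcp_pos: [0.4624, 0.1676, 0.1525]
tcp_rot: [-0.0, 0.984, 0.175, 0.001]
wrist_force: [-0.2, 0.1, 0.5]
opening: 0.001
```

```bash
python3 - <<'E'
from h import *
s=snap('wrist','w1.png')
go({'on':[.4695,.1715,.075],'off':[.503,.184,.075]})
im=s['image'];hsv=cv2.cvtColor(im,cv2.COLOR_BGR2HSV);H,S,V=[hsv[...,i] for i in range(3)];P=pts(s)
for c,a,l in blobs(((H<6)|(H>174))&(S>150)&(V>60),200,1e6): print(c,a,ray(s,*c,.058),np.median(P[l],0),P[l].min(0),P[l].max(0))
E
```

```text
t 2.4 tcp [0.4629 0.1678 0.153 ] yaw 0.352 tilt [ 0.003  0.001 -1.   ] F [ 0.4 -0.2  1.7] op 0.0
on [0.4695 0.1715 0.075 ] -> shift cm [ 0.72 -0.12  7.81]
off [0.503 0.184 0.075] -> shift cm [ 4.3  -0.14  7.82]
[312.08687616 177.33086876] 2705 [0.50304449 0.1838515  0.058     ] [0.5025528  0.18341338 0.05348069] [0.48202209 0.16296708 0.05106155] [0.5372074  0.20421617 0.29459449]
[308.33835395 226.95051103] 1859 [0.47354065 0.17552512 0.058     ] [0.47445647 0.17653857 0.05781459] [0.45329475 0.1583027  0.05248114] [0.5372074  0.19415972 0.29459449]
```

View pics/w1.png

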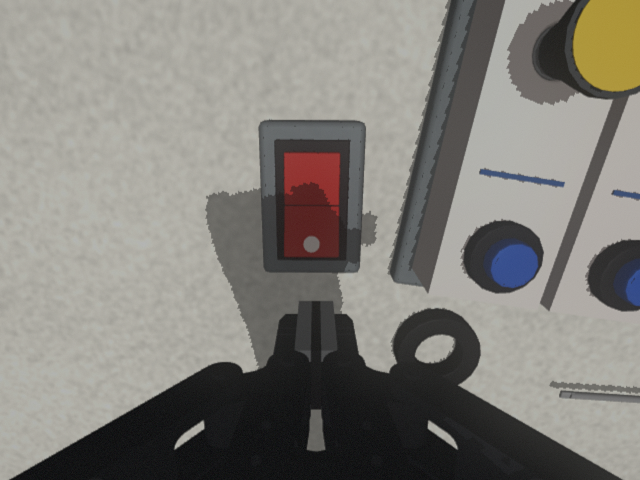

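The wrist view shows the rocker's dotted half at about (311,232), with the dot at (311,243) and the crease at row 206. This agrees with the top-view position to within 3 mm, so I'll go down and press.

>>> carry_out --series '[[[0.7,-0.2,4,0,0],[0,0,3.8,0,0],[0,0,0.6,0,0],[0,0,0.5,0,0],[0,0,0.4,0,0],[0,0,0.3,0,0],[0,0,0.2,0,0],[0,0,0,0,0]]]'

```text
time: 3.4
tcp_pos: [0.4681, 0.1719, 0.0541]
tcp_rot: [0.0, 0.984, 0.176, 0.001]
wrist_force: [-2.1, -0.5, 5.9]
opening: 0.005
```

```bash
python3 - <<'E'
from h import *
go({'on':[.4695,.1730,.053]})
E
```

```text
t 3.4 tcp [0.4681 0.1719 0.0541] yaw 0.353 tilt [ 0.001  0.    -1.   ] F [-2.1 -0.5  5.9] op 0.01
on [0.4695 0.173  0.053 ] -> shift cm [ 0.17 -0.06  0.11]
```

>>> carry_out --series '[[[0,0,0.2,0,0],[0,0,0.2,0,0],[0,0,0,0,0]]]'

```text
time: 3.78
tcp_pos: [0.4682, 0.1719, 0.0538]
tcp_rot: [0.001, 0.984, 0.176, 0.001]
wrist_force: [-10.2, -5.0, 31.4]
opening: -0.001
```

The tip stopped at z = 54 mm with the force rising to 31 N, so the rocker has bottomed out. I'll lift and check it.

>>> carry_out --series '[[[0,0,-1.5,0,0],[0,0,-4.5,0,0],[0,0,-5,0,0],[0,0,0,0,0]]]'

```text
time: 4.28
tcp_pos: [0.4709, 0.1734, 0.1634]
tcp_rot: [-0.001, 0.984, 0.175, 0.005]
wrist_force: [-0.3, -0.4, -1.4]
opening: 0.0
```

```bash
python3 - <<'E'
from h import *
s=snap('wrist','w2.png')
go({'off':[.503,.184,.075],'ball':[.548,-.173,.16],'candle':[.5325,-.094,.16]})
im=s['image'];hsv=cv2.cvtColor(im,cv2.COLOR_BGR2HSV);H,S,V=[hsv[...,i] for i in range(3)];P=pts(s)
m=((H<6)|(H>174))&(S>150)&(V>60)&(P[...,2]<.08)
a=np.array([np.cos(.352),np.sin(.352)]);q=P[m];d=(q[:,:2]-[.4865,.178])@a
for k in np.arange(-.03,.031,.006): 
    w=abs(d-k)<.003;print(k.round(3),w.sum(),np.median(q[w,2]).round(4) if w.any() else '')
E
```

```text
t 4.33 tcp [0.4692 0.1722 0.161 ] yaw 0.353 tilt [ 0.005  0.001 -1.   ] F [ 1.  -0.1 -0.8] op 0.0
off [0.503 0.184 0.075] -> shift cm [3.54 0.06 8.62]
ball [ 0.548 -0.173  0.16 ] -> shift cm [-4.53 35.12  0.1 ]
candle [ 0.5325 -0.094   0.16  ] -> shift cm [-3.25 27.17  0.1 ]
-0.03 153 0.0536
-0.024 183 0.0536
-0.018 299 0.0535
-0.012 369 0.0535
-0.006 330 0.0535
-0.0 216 0.0537
0.006 242 0.0558
0.012 206 0.0579
0.018 286 0.0604
0.024 493 0.0624
0.03 292 0.0638
```

View pics/w2.png

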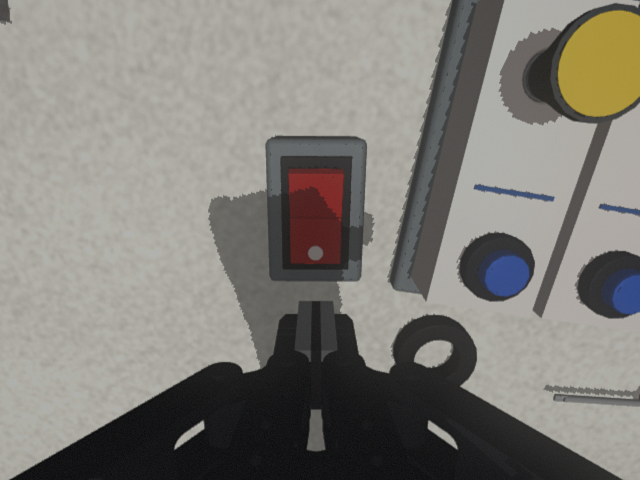

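The dotted half is now level at 53.6 mm and the plain half slopes up to 64 mm, with the crease at (316,219), so the tester is on. Next I'll move to just short of the ball's button.

>>> carry_out --series '[[[-1,5,0,0,0],[-1,5,0,0,0],[-1,5,0,0,0],[-1,5,0,0,0],[-1,5,0,0,0],[-1,5,0,0,0],[-1,5,0,0,0],[0,0,0,0.13,0],[0,0,0,0,0]]]'

```text
time: 5.45
tcp_pos: [0.5217, -0.1812, 0.1573]
tcp_rot: [-0.001, 0.994, 0.111, -0.001]
wrist_force: [-0.2, 0.8, -0.3]
opening: 0.001
```

```bash
python3 - <<'E'
from h import *
s=snap('wrist','w3.png')
im=s['image'];hsv=cv2.cvtColor(im,cv2.COLOR_BGR2HSV);H,S,V=[hsv[...,i] for i in range(3)];P=pts(s)
for c,a,l in blobs((H>105)&(H<125)&(S>150)&(V>60),200,1e6): print(c,a,ray(s,*c,.083).round(4),np.median(P[l],0).round(4))
go({'ball':[.548,-.173,.09],'candle':[.5325,-.094,.16]})
E
```

```text
[ 21.78015003 207.17311021] 1733 [ 0.5148 -0.0159  0.083 ] [ 0.5162 -0.0182  0.0864]
[166.47831399 210.63408674] 1637 [ 0.5308 -0.0947  0.083 ] [ 0.5319 -0.0959  0.0864]
[314.73646209 202.30144404] 554 [ 0.5538 -0.1743  0.083 ] [ 0.5543 -0.1743  0.0864]
t 5.5 tcp [ 0.522  -0.1802  0.1578] yaw 0.226 tilt [-0.003  0.001 -1.   ] F [-0.7 -0.1  0.2] op 0.0
ball [ 0.548 -0.173  0.09 ] -> shift cm [ 2.71 -0.11  6.77]
candle [ 0.5325 -0.094   0.16  ] -> shift cm [ 2.95 -8.17 -0.21]
```

View pics/w3.png

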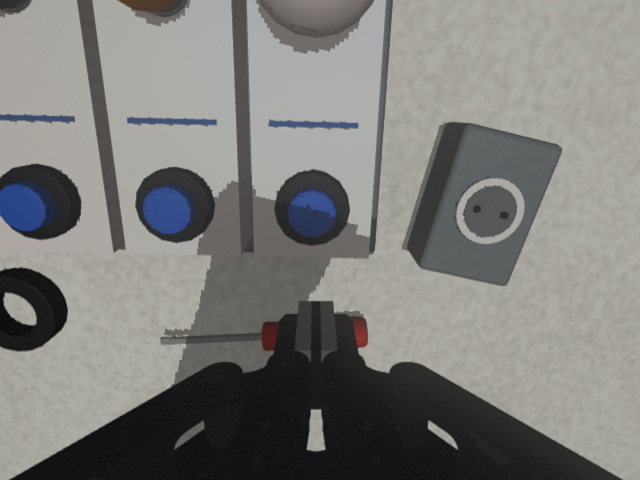

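The picture shows the ball lamp at the top (320,10), with its button below at about (313,209), partly in the gripper's shadow. It works out to (0.548,-0.174), as before. Pressing now.

>>> carry_out --series '[[[2.7,0,0,0,0],[0,0,4,0,0],[0,0,2.6,0,0],[0,0,0.6,0,0],[0,0,0.4,0,0],[0,0,0.3,0,0],[0,0,0.2,0,0],[0,0,0.1,0,0],[0,0,0,0,0]]]'

```text
time: 6.62
tcp_pos: [0.5496, -0.1742, 0.0809]
tcp_rot: [0.0, 0.994, 0.112, 0.001]
wrist_force: [-7.0, 3.3, 16.0]
opening: 0.003
```

>>> carry_out --series '[[[0,0,0.15,0,0],[0,0,0,0,0],[0,0,0,0,0]]]'

```text
time: 7.0
tcp_pos: [0.5497, -0.1742, 0.0808]
tcp_rot: [0.001, 0.994, 0.112, 0.001]
wrist_force: [-9.0, 4.4, 22.6]
opening: 0.001
```

>>> carry_out --series '[[[0,0,-0.55,0,0],[0,0,0,0,0],[0,0,0,0,0]]]'

```text
time: 7.38
tcp_pos: [0.5507, -0.175, 0.082]
tcp_rot: [0.0, 0.994, 0.111, 0.002]
wrist_force: [0.2, 1.9, 3.8]
opening: -0.002
```

>>> carry_out --series '[[[0,0,-0.3,0,0],[0,0,0,0,0],[0,0,0,0,0]]]'

```text
time: 7.75
tcp_pos: [0.5499, -0.1754, 0.0844]
tcp_rot: [0.0, 0.994, 0.111, 0.001]
wrist_force: [2.4, 0.9, 3.5]
opening: 0.001
```

The button's spring follows the tip back up, with about 3.5 N at mid-travel, so the press was real. Next is the candle's button.

>>> carry_out --series '[[[0,0,-2,0,0],[0,0,-3,0,0],[0,-4.1,0,0,0],[0,-4.1,0,0,0],[0,0,0,0,0],[0,0,0,0,0]]]'

```text
time: 8.5
tcp_pos: [0.5299, -0.0967, 0.1334]
tcp_rot: [0.001, 0.994, 0.111, -0.001]
wrist_force: [0.2, -0.5, -0.2]
opening: -0.0
```

```bash
python3 - <<'E'
from h import *
go({'candle':[.532,-.0945,.0865]})
s=snap('scene','s2.png');a=s['image'][190:310,190:400];cv2.imwrite('pics/s2c.png',cv2.resize(a,None,fx=3.5,fy=3.5))
E
```

```text
t 8.5 tcp [ 0.5299 -0.0967  0.1334] yaw 0.222 tilt [-0.003 -0.002 -1.   ] F [ 0.2 -0.5 -0.2] op -0.0
candle [ 0.532  -0.0945  0.0865] -> shift cm [ 0.26 -0.17  4.68]
```

View pics/s2c.png

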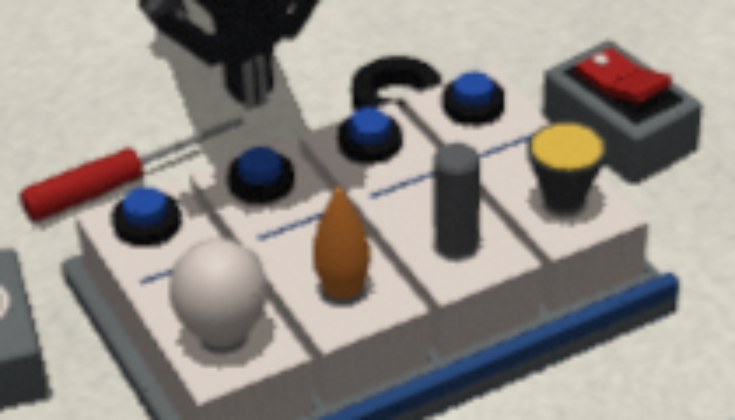

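The scene crop shows the ball's button back up at (146,205), all lamps seated, and the gripper over the candle's button at (260,165). Pressing it.

>>> carry_out --series '[[[0.2,-0.1,2,0,0],[0,0,2.2,0,0],[0,0,0.6,0,0],[0,0,0.4,0,0],[0,0,0.3,0,0],[0,0,0.2,0,0],[0,0,0,0,0],[0,0,0,0,0]]]'

```text
time: 9.55
tcp_pos: [0.5322, -0.0954, 0.0809]
tcp_rot: [0.002, 0.994, 0.111, -0.001]
wrist_force: [-10.3, -1.1, 19.9]
opening: 0.004
```

>>> carry_out --series '[[[0,0,0.2,0,0],[0,0,0,0,0],[0,0,0,0,0]]]'

```text
time: 9.93
tcp_pos: [0.5323, -0.0954, 0.0807]
tcp_rot: [0.002, 0.994, 0.111, -0.0]
wrist_force: [-13.5, -1.5, 29.3]
opening: -0.003
```

>>> carry_out --series '[[[0,0,-0.6,0,0],[0,0,-0.6,0,0],[0,0,-2,0,0],[0,0,-5,0,0],[0.5,-4.6,0,0,0],[0.5,-4.6,0,0,0],[0.5,-4.6,0,0,0],[0.5,-4.6,0,0,0],[0.5,-4.6,0,0,0],[0.5,-4.6,0,0,0],[0,0,0,-0.13,0],[0,0,0,0,0],[0,0,0,0,0]]]'

```text
time: 11.55
tcp_pos: [0.5015, 0.1814, 0.1571]
tcp_rot: [-0.0, 0.985, 0.174, 0.0]
wrist_force: [0.8, -0.3, -0.2]
opening: 0.001
```

```bash
python3 - <<'E'
from h import *
go({'off':[.504,.184,.075]})
E
```

```text
t 11.55 tcp [0.5015 0.1814 0.1571] yaw 0.349 tilt [ 0.  0. -1.] F [ 0.8 -0.3 -0.2] op 0.0
off [0.504 0.184 0.075] -> shift cm [ 0.32 -0.16  8.21]
```

>>> carry_out --series '[[[0.3,-0.2,4,0,0],[0,0,4.2,0,0],[0,0,0.6,0,0],[0,0,0.5,0,0],[0,0,0.5,0,0],[0,0,0.4,0,0],[0,0,0.3,0,0],[0,0,0,0,0],[0,0,0,0,0]]]'

```text
time: 12.68
tcp_pos: [0.5055, 0.1858, 0.0541]
tcp_rot: [-0.0, 0.984, 0.175, 0.003]
wrist_force: [2.3, 0.2, 7.3]
opening: 0.001
```

>>> carry_out --series '[[[0,0,0.2,0,0],[0,0,0.2,0,0],[0,0,0,0,0],[0,0,0,0,0]]]'

```text
time: 13.18
tcp_pos: [0.5056, 0.1858, 0.0538]
tcp_rot: [0.001, 0.984, 0.175, 0.003]
wrist_force: [-5.8, -4.1, 29.3]
opening: -0.001
```

>>> carry_out --series '[[[0,0,-1.5,0,0],[0,0,-4.5,0,0],[0,0,-6,0,0],[-4,0,-4,0,0],[0,0,0,0,0],[0,0,0,0,0]]]'

```text
time: 13.92
tcp_pos: [0.465, 0.1706, 0.2073]
tcp_rot: [0.0, 0.984, 0.175, -0.001]
wrist_force: [0.4, -0.4, 0.2]
opening: -0.003
```

```bash
python3 - <<'E'
from h import *
s=snap('wrist');go({})
im=s['image'];hsv=cv2.cvtColor(im,cv2.COLOR_BGR2HSV);H,S,V=[hsv[...,i] for i in range(3)];P=pts(s)
m=((H<6)|(H>174))&(S>150)&(V>60)&(P[...,2]<.08)
a=np.array([np.cos(.352),np.sin(.352)]);q=P[m];d=(q[:,:2]-[.4865,.178])@a
for k in np.arange(-.03,.031,.012): 
    w=abs(d-k)<.003;print(k.round(3),w.sum(),np.median(q[w,2]).round(4) if w.any() else '')
t=snap('scene');a=t['image'][190:310,190:400];cv2.imwrite('pics/s3c.png',cv2.resize(a,None,fx=3.5,fy=3.5))
E
```

```text
t 13.97 tcp [0.4649 0.1706 0.2066] yaw 0.353 tilt [-0.003 -0.001 -1.   ] F [0.4 0.3 0.2] op 0.01
-0.03 13 0.0635
-0.018 69 0.0596
-0.006 141 0.0554
0.006 157 0.0535
0.018 327 0.0535
0.03 293 0.0535
```

View pics/s3c.png

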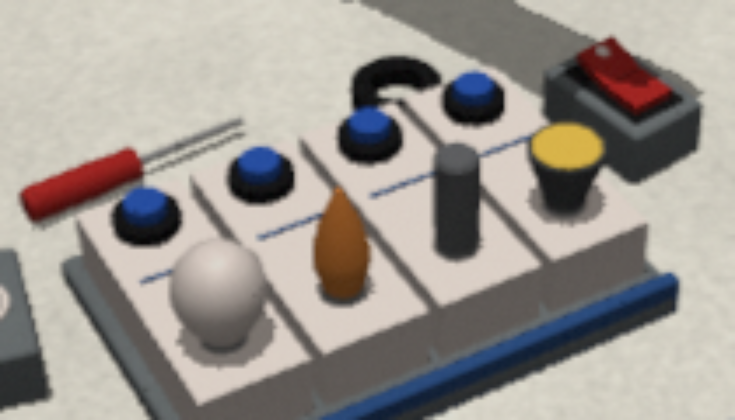

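The plain half is level at 53.5 mm and the dotted half is raised at (605,50) in the crop. All four buttons are up, the lamps are seated and the bystanders haven't moved, so I'm handing in.

```bash
python3 -c "
from station import ctrl
print(ctrl.finish_job())"
```

```text
the job is handed in; nothing more can be done
None
```

The job is done and handed in at about 14 s of robot time. I switched the tester on, pressed and released the ball lamp's button, did the same with the candle lamp's button, then switched the tester off.

- **Rocker:** Both presses stopped at about 54 mm, with the force rising to about 30 N. Depth readings after each press showed the pressed half level at 53.5 mm and the other half sloping up to about 64 mm.
- **Buttons:** Both stopped at about 80.8 mm, with the force rising to 23 N (ball) and 29 N (candle). For the ball's button I also felt the spring follow the tip back up. I didn't repeat that check on the candle's.
- **End state:** The last picture shows all four buttons up, all lamps in their sockets, and the screwdriver and tape unmoved. The arm was clear at 0.21 m.
- **Disagreement:** The button tops measured about 86 mm above the bench when up, against the stated "about 83 mm". The stop at 80.8 mm still fits the 6 mm of travel from the height I measured.

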